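# Lay the soil probe in its calibration cradle

## Robot

A 6-joint arm with a two-finger parallel gripper is mounted at the origin on the work surface. World frame = base frame: x ahead of the robot, y to its left, z up, the work surface at z = 0. Lengths are in mm, angles in rad, forces in N, time in s.
With the tool pointing down it reaches from about 350 to 725 mm from the base axis. Payload 6 kg.
Tool frame: the origin (TCP) lies at the centre of the arm's flange, where the gripper is bolted on; the fingertips stand 173 mm ahead of it and the grasp point (between the pads) lies 155 mm ahead of it; z points along the fingers, y is the direction in which the jaws open and shut (so a half turn about z gives the same grasp; the last joint's range is limited). The gripper opens to 85 mm and grips with 20 to 120 N. Pads are 22 mm wide; open, the fingers measure 114 mm over their backs; the gripper's body (76 mm by 85 mm) begins 54 mm behind the grasp point. The pads swing forward as they close: fully open they stand 13 mm farther back than shut.
Start: joints at [1.627, 0.04, 0.085, 0, -1.615, -0.334], TCP at [164.517, 576.999, 404.661] pointing down, gripper open.
Joint ranges: [-2.56, 2.56], [-1.29, 2.01], [-1.08, 1.49], [-3.29, 1.98], [-2.81, -0.18], [-2.99, 2.99]. Speed limits (rad/s): [2.57, 2.57, 3.01, 3.14, 3.14, 3.14].

## Interface

Orientations are given as a unit quaternion [x, y, z, w].
In Python, from plant import arm gives the robot as it stands.
- The arm moves only by the shell command python3 -m inch 'ROWS' [FORCE]. ROWS is JSON, a list of rows, each an object with "hand": the closure in counts, from 0 (fully open) to 255 (shut); "dp": the shift along the tool's x, y, z in mm, a list of three; "yaw": the turn about the tool's z in degrees. A call has exactly 5 rows; each row shifts and turns the pose as measured when the row begins, along the tool's axes as they then stand; what a row does not reach is not made up. A row lasts 1/12 s, in which the tool goes at most 41.7 mm and 7.16 degrees, less where a joint would pass 70% of its speed; a pose out of reach is approached as far as the arm can. A call with a gripper value outside its range is refused whole. The fingers move at their own pace and stop on an object; FORCE is the grip in N (left out, the last holds). Time passes only in rows, so rows that do not move let the fingers close, or fill a call up. It gives the time, the measured TCP pose, the force and the opening at its end, in the units of the state.
- arm.observe(): the state, without advancing time (a new reading comes with each control period).
- arm.camera(name): name is "scene" or "side" or "wrist"; returns a dict with "color" (420x560x3 uint8, red, green, blue), "K" (3x3 intrinsics, pixels), "dist" ([k1, k2, p1, p2, k3] as OpenCV has them; the pictures are not rectified), "cam_to_world" (4x4, takes a point from camera to world coordinates); the wrist camera has in their place "hand_eye" (4x4, takes a point from camera to tool coordinates, whose origin is the TCP and whose axes are the flange's). Camera axes: x right, y down, z forward; pixel columns grow to the right and rows downward; lengths in mm; the calibration is good to about 2 mm. A picture is of the moment at which its call begins: read the wrist's pose just before it. There is no depth.
- arm.finish_job(): hands the job in, once; it reports no verdict.
Trained networks look in a picture, given as the dict that the camera call returned (one of the last four; its "shot" number tells which), for a name from the list of things; names that differ only in an ending like _2 or _b are one class to them, and where a whole thing is asked for, a point or a joint stands for the part that bears it (a point fixed in the world has none). Each returns a list of dicts, best first, with "score" (0 to 1); they miss things now and then, are a little off and sometimes report something else, mostly with a low value. They report only what shows in the picture. A call takes as long as a camera call. They do not tell look-alikes from the thing itself.
- arm.spot_in(name, picture): "bbox" ([left, top, right, bottom] in pixels, round what is visible of it).
The state is a dict: "t": time; "joints": joint angles; "qd": joint speeds; "joint_efforts": joint torques, N m; "eef_pos": TCP position; "tcp_rot": TCP orientation; "force": force on the tool from outside, world axes, zero at the start; "torque": the same for the moment, N m; "gripper_width": finger opening in mm.
Only numpy, scipy, OpenCV 4.12 (cv2) and the standard library are available. Lean on these libraries where they do the work, as an engineer would, in place of code of your own. Each camera call takes 0.05 s, during which the arm holds its last target.

## Task

Pick up the soil probe by its head and lay it flat in the cradle's channel, tip pointing towards the keeper end, with the notch in its edge down over the locating pin. Feel for the pin gently, without forcing the blade against the cradle, and once the blade lies fully flat, slide the keeper all the way across it and let go. Leave the other things on the bench where they are.

Things in the scene. Friction and masses are not known exactly. Their poses are not given: they have to be found in the camera images.
- cradle: Aluminium cradle, fixed. Origin: bench level, on its channel's centre line, below mid pin slot. x along the channel towards the keeper end, y left, z up. Base plate x -72 to +84, y -26 to +26, 12 mm high: its top is the channel floor. Probe home: underside on the floor, tip to +x, pin in notch; head centre then at x -48 to -24, y 0. Over 30 N between probe and cradle (pin, keeper too) spoils it
- pin_slot (a point): Middle of the pin's slot, at channel floor height (cradle x 0, y +8.5, z 12; axes as the cradle). One rigid upright steel pin, 6 mm in diameter, 7 mm high above the floor, is clamped tight somewhere in the slot, which lets its axis stand up to 12 mm from this point either way along x, on its y. Where exactly is not given: feel for it (or see it). It does not shift
- cheeks (a point): 17 mm ahead of mid-slot, midway between the channel's two side cheeks, at floor height (axes as the cradle). The cheeks are 7 mm high above the floor, run 13 mm either way along x from here, and their inner faces are 31 mm apart, 15.5 mm either side
- probe_head (a point): Centre of the soil probe's grey block head: 36 long (x), 26 wide (grip it here, across y), 26 high. Loose, 50 to 85 g, flat on the bench at the start. x points along the black blade to its tip, z up. Blade 4 mm thick, 26 wide, underside flush with the head's (13 mm below this point); full width from x +18 to +100, ending in a point at x +113
- probe_notch (a point): Notch in the blade's left (+y) edge: a square cut right through, 8 mm wide along x, 11 mm deep from the edge. This point: on the underside, mid-width, where the pin's axis stands when the probe is home; 36 mm ahead of the head's centre, 8.5 mm to its left. Axes as the head
- probe_tip (a point): On the blade's underside and centre line, 5 mm short of the tip, 108 mm ahead of the head's centre. Axes as the head
- keeper (a joint): Steel keeper bar sliding on the cradle: 0 m open, 0.032 m fully across; starts within 2 mm of open. It slides to the cradle's +y against about 2 N of friction and stays where left. The bar (14 along x, 36 along y, 5 thick) runs at cradle x = 44, its underside 5.8 mm above the channel floor, so it passes over a flat-lying blade only
- keeper_knob (a point): Centre of the black grip on the keeper bar: 12 along the cradle's x, 14 along its y, 26 high; its foot (the bar's top) 13 mm below this point, its top 13 mm above. Grip it from above across its y faces, or push it. At joint 0 it is at cradle x 44, y -45, z 35.8. Axes as the cradle
- mug: White mug, 80 mm across, 98 high; bystander, origin under its centre
- beaker: Glass beaker, 72 mm across, 95 high; bystander, origin under its centre
- tube: White pipe offcut, 42 mm across, 110 high, standing; bystander, origin under its centre
- pencil: Black pencil, 13 x 166 x 11 mm, lying along its y; bystander, origin under its middle
Not all that is in view belongs to the job. Several things have the shape of the cradle; the one meant has the colours described above. Leave any white look-alike of the part that bears probe_head alone.

How it is judged:
By the outcome, as a careful person would: the job done as asked, in the order asked, and still so for the second after the job is handed in, with the robot touching nothing.
It also fails if it takes over 64 s, if anything falls off the work surface, if the arm or the gripper's body presses on something with over 40 N, if the wrist force passes 120 N, or if a joint passes its speed limit or range.

## Working session

There is one attempt and no reset: what is moved stays moved. The work goes in short steps, Python scripts to look and compute and a shell command to move; the robot and the scene stay as the last step left them, time stands still between calls to the robot, and variables do not carry over. Pictures are saved under pics/ and viewed, and the job is handed in when it is done.

```bash
ls; mkdir -p pics; cat > h.py <<'E'
import numpy as np,cv2,json
from plant import arm
from scipy.spatial.transform import Rotation as R
def save(p,n,scale=1.0): 
    im=cv2.cvtColor(p["color"],cv2.COLOR_RGB2BGR); cv2.imwrite("pics/"+n+".png",im)
def T_tool(s):
    T=np.eye(4);T[:3,:3]=R.from_quat(s["tcp_rot"]).as_matrix();T[:3,3]=s["eef_pos"];return T
def c2w(p,s=None):
    return np.array(p["cam_to_world"]) if "cam_to_world" in p else T_tool(s)@np.array(p["hand_eye"])
def ray(p,uv,z,s=None):
    M=c2w(p,s); n=cv2.undistortPoints(np.array(uv,float).reshape(-1,1,2),np.array(p["K"]),np.array(p["dist"])).reshape(-1,2)
    out=[]
    for a in n:
        d=M[:3,:3]@np.array([a[0],a[1],1]);o=M[:3,3];out.append(o+d*(z-o[2])/d[2])
    return np.array(out)
def proj(p,X,s=None):
    M=np.linalg.inv(c2w(p,s)); q=cv2.projectPoints(np.array(X,float).reshape(-1,1,3),cv2.Rodrigues(M[:3,:3])[0],M[:3,3],np.array(p["K"]),np.array(p["dist"]))[0]
    return q.reshape(-1,2)
E
python3 - <<'E'
from h import *
import pickle
s=arm.observe();print({k:np.round(v,3).tolist() for k,v in s.items()})
for n in["scene","side","wrist"]:
    p=arm.camera(n);save(p,n+"0");pickle.dump((p,s),open(n+"0.pkl","wb"))
    print(n,[ (k,np.round(p[k],2).tolist()) for k in p if k!="color"])
    for o in["cradle","probe_head","keeper","keeper_knob"]:
        print(o,[(np.round(d["bbox"]).tolist(),round(d["score"],2)) for d in arm.spot_in(o,p)][:4])
E
```

```text
pics
{'t': 0.0, 'joints': [1.627, 0.041, 0.084, -0.0, -1.616, -0.334], 'qd': [0.001, -0.002, 0.001, 0.0, -0.0, -0.001], 'joint_efforts': [0.001, -36.821, 34.742, 6.933, -0.005, -0.0], 'eef_pos': [164.431, 576.998, 403.65], 'tcp_rot': [0.99, -0.138, -0.0, 0.001], 'force': [0.576, 0.526, -0.758], 'torque': [0.054, 0.032, -0.075], 'gripper_width': 85.505}
scene [('K', [[475.94, 0.0, 278.73], [0.0, 475.94, 213.92], [0.0, 0.0, 1.0]]), ('dist', [0.04, 0.0, 0.0, 0.0, 0.0]), ('cam_to_world', [[0.3, 0.76, -0.58, 1219.41], [0.96, -0.23, 0.18, -198.23], [-0.0, -0.61, -0.79, 963.51], [0.0, 0.0, 0.0, 1.0]]), ('shot', 1)]
cradle [([221.0, 213.0, 272.0, 267.0], 0.89), ([269.0, 137.0, 312.0, 183.0], 0.75)]
probe_head [([331.0, 151.0, 370.0, 171.0], 0.78), ([324.0, 182.0, 340.0, 223.0], 0.75), ([219.0, 213.0, 273.0, 266.0], 0.36)]
keeper [([280.0, 167.0, 289.0, 175.0], 0.55)]
keeper_knob [([234.0, 242.0, 252.0, 253.0], 0.48)]
side [('K', [[414.12, 0.0, 278.99], [0.0, 414.12, 215.19], [0.0, 0.0, 1.0]]), ('dist', [-0.13, 0.0, 0.0, 0.0, 0.0]), ('cam_to_world', [[-0.83, -0.42, 0.38, 214.73], [-0.56, 0.6, -0.57, 528.69], [0.01, -0.68, -0.73, 715.88], [0.0, 0.0, 0.0, 1.0]]), ('shot', 2)]
cradle [([267.0, 177.0, 337.0, 219.0], 0.7), ([304.0, 271.0, 383.0, 336.0], 0.57)]
probe_head [([239.0, 258.0, 275.0, 315.0], 0.8)]
keeper [([330.0, 267.0, 339.0, 288.0], 0.7), ([287.0, 180.0, 295.0, 194.0], 0.43)]
keeper_knob [([321.0, 267.0, 336.0, 293.0], 0.51), ([287.0, 176.0, 296.0, 196.0], 0.44)]
wrist [('K', [[297.23, 0.0, 277.87], [0.0, 297.23, 210.12], [0.0, 0.0, 1.0]]), ('dist', [0.02, 0.0, 0.0, 0.0, 0.0]), ('hand_eye', [[0.0, -0.94, -0.33, 85.71], [1.0, 0.0, 0.0, 1.24], [-0.0, -0.33, 0.94, 31.98], [0.0, 0.0, 0.0, 1.0]]), ('shot', 3)]
cradle []
probe_head []
keeper []
keeper_knob []
```

View pics/scene0.png

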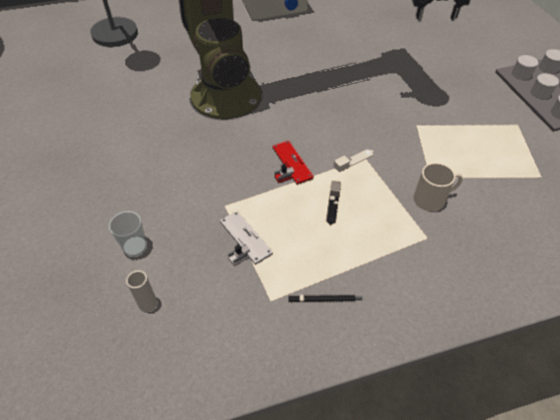

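View pics/side0.png

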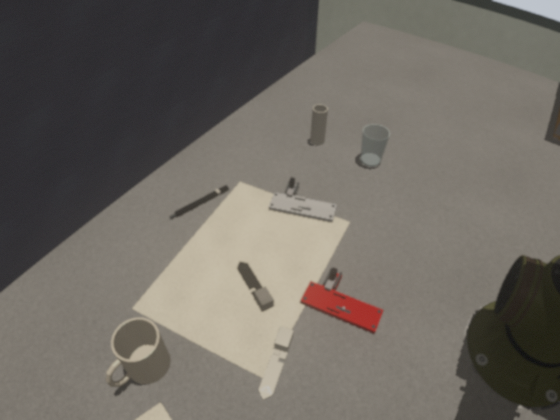

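View pics/wrist0.png

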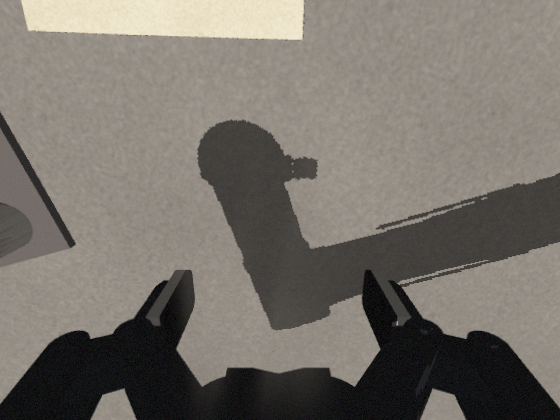

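The scene picture shows the black probe with its head at (335,187) and tip at (331,223). The silver cradle is at (246,237), with its knob at about (241,249). The red cradle and the white probe are the decoys.

```bash
python3 - <<'E'
import cv2
a=cv2.imread("pics/scene0.png");b=cv2.imread("pics/side0.png")
A=cv2.resize(a[205:275,210:280],(700,600),interpolation=cv2.INTER_CUBIC)if 0 else cv2.resize(a[170:275,215:350],None,fx=5.5,fy=5.5,interpolation=cv2.INTER_CUBIC)
B=cv2.resize(b[170:315,230:345],None,fx=4.1,fy=4.1,interpolation=cv2.INTER_CUBIC)
cv2.imwrite("pics/A.png",A);cv2.imwrite("pics/B.png",B)
E
```

```text
(no output)
```

View pics/A.png

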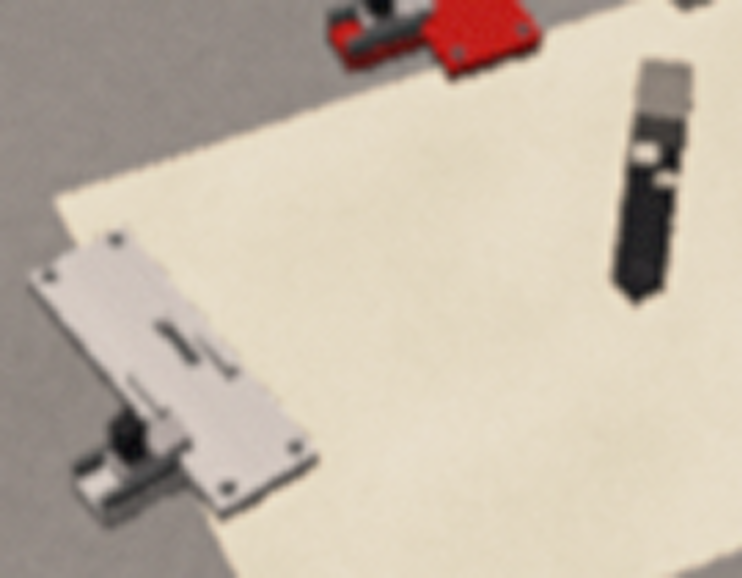

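View pics/B.png

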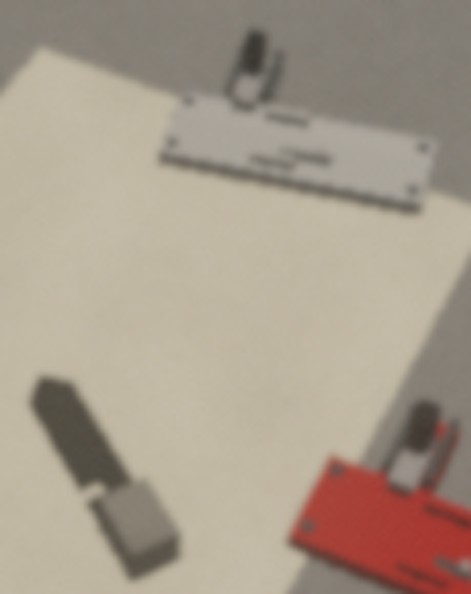

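```bash
python3 - <<'E'
from h import *;import pickle
p,s=pickle.load(open("scene0.pkl","rb"),);q,_=pickle.load(open("side0.pkl","rb"))
A=lambda l:[(x/5.5+215,y/5.5+170) for x,y in l]
B=lambda l:[(x/4.1+230,y/4.1+170) for x,y in l]
print("cradle screws",ray(p,A([(48,275),(116,238),(296,445),(227,488)]),12).round(1).tolist())
print(ray(q,B([(424,147),(413,190),(172,142),(188,100)]),12).round(1).tolist())
print("tip",ray(p,A([(636,303)]),4).round(1),ray(q,B([(42,380),(70,383)]),4).round(1))
print("head top corners",ray(p,A([(643,60),(692,65),(686,120),(637,113)]),26).round(1).tolist())
print(ray(q,B([(150,478),(104,503),(128,552),(180,540)]),26).round(1).tolist())
print("slot ends",ray(p,A([(160,325),(195,360)]),12).round(1).tolist(),ray(q,B([(280,150),(328,160)]),12).round(1).tolist())
E
```

```text
cradle screws [[493.9, -119.7, 12.0], [482.3, -85.0, 12.0], [615.7, -38.1, 12.0], [628.0, -72.5, 12.0]]
[[488.0, -120.2, 12.0], [476.5, -86.5, 12.0], [610.8, -39.8, 12.0], [623.1, -74.0, 12.0]]
tip [[582.6 132.7   4. ]] [[571.9 134.5   4. ]
 [558.8 127.8   4. ]]
head top corners [[463.4, 180.0, 26.0], [473.3, 201.2, 26.0], [504.5, 185.7, 26.0], [493.6, 165.4, 26.0]]
[[482.4, 163.5, 26.0], [492.3, 187.5, 26.0], [467.2, 202.7, 26.0], [451.0, 183.7, 26.0]]
slot ends [[536.1, -78.2, 12.0], [559.3, -68.2, 12.0]] [[555.7, -70.2, 12.0], [528.6, -79.2, 12.0]]
```

```bash
python3 -m inch '[{"hand":0,"dp":[33,23,8],"yaw":0},{"hand":0,"dp":[33,23,8],"yaw":0},{"hand":0,"dp":[33,23,8],"yaw":0},{"hand":0,"dp":[33,23,8],"yaw":0},{"hand":0,"dp":[33,23,8],"yaw":0}]' 40
```

```text
t: 1.17
eef_pos: [291.0, 421.4, 362.1]
tcp_rot: [0.991, -0.134, 0.0, 0.0]
force: [1.5, 0.4, -0.0]
gripper_width: 85.4
```

```bash
python3 -m inch '[{"hand":0,"dp":[33,24,7],"yaw":0},{"hand":0,"dp":[33,24,7],"yaw":0},{"hand":0,"dp":[33,24,7],"yaw":0},{"hand":0,"dp":[33,24,7],"yaw":0},{"hand":0,"dp":[33,24,7],"yaw":0}]'; python3 -m inch '[{"hand":0,"dp":[33,24,6],"yaw":0},{"hand":0,"dp":[33,24,6],"yaw":0},{"hand":0,"dp":[13,9,3],"yaw":4},{"hand":0,"dp":[0,0,0],"yaw":6},{"hand":0,"dp":[0,0,0],"yaw":0}]'
cat > look.py <<'E'
from h import *;import pickle,sys
n=sys.argv[1];cam=sys.argv[2] if len(sys.argv)>2 else "wrist"
s=arm.observe();p=arm.camera(cam);save(p,n);pickle.dump((p,s),open(n+".pkl","wb"))
x=R.from_quat(s["tcp_rot"]).as_matrix()
print(s["t"],np.round(s["eef_pos"],2),"heading",np.degrees(np.arctan2(x[1,0],x[0,0])).round(2),"zaxis",x[:,2].round(4),np.round(s["force"],2),s["gripper_width"])
E
python3 look.py w1
```

```text
t: 1.58
eef_pos: [417.3, 259.2, 328.0]
tcp_rot: [0.991, -0.132, 0.001, -0.002]
force: [1.0, 0.9, -0.7]
gripper_width: 85.5
t: 2.0
eef_pos: [481.9, 174.5, 311.6]
tcp_rot: [0.974, -0.225, 0.001, -0.002]
force: [-0.3, 0.6, 0.1]
gripper_width: 85.3
2.0 [481.94 174.45 311.65] heading -26.05 zaxis [ 0.0021  0.0027 -1.    ] [-0.29  0.61  0.14] 85.28389679202827
```

View pics/w1.png

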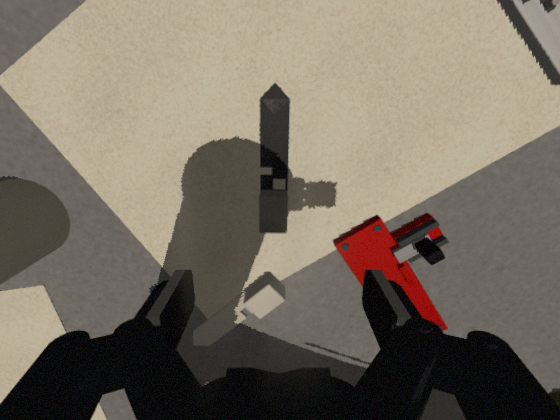

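```bash
python3 - <<'E'
import cv2
a=cv2.imread("pics/w1.png")
A=cv2.resize(a[75:245,220:330],None,fx=3.5,fy=3.5,interpolation=cv2.INTER_CUBIC)
cv2.imwrite("pics/w1z.png",cv2.convertScaleAbs(A,alpha=1.6))
E
```

```text
(no output)
```

View pics/w1z.png

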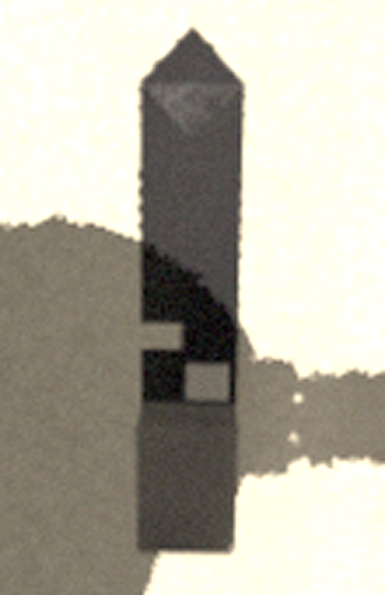

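```bash
python3 - <<'E'
from h import *;import pickle
p,s=pickle.load(open("w1.pkl","rb"))
A=lambda l:[(x/3.5+220,y/3.5+75) for x,y in l]
print("tip",ray(p,A([(193,30)]),4,s).round(1), "sh",ray(p,A([(142,85),(242,85)]),4,s).round(1).tolist())
h=ray(p,A([(138,425),(236,421),(233,550),(138,550)]),26,s);print(h.round(1).tolist(),h.mean(0))
n=ray(p,A([(182,322),(182,349),(142,322),(142,349)]),4,s);print("notch",n.round(1).tolist())
E
```

```text
tip [[577.  130.4   4. ]] sh [[571.3, 147.3, 4.0], [560.5, 125.1, 4.0]]
[[498.9, 184.2, 26.0], [489.0, 161.4, 26.0], [457.2, 177.3, 26.0], [468.2, 200.0, 26.0]] [478.33179695 180.70567431  26.        ]
notch [[514.1, 164.7, 4.0], [507.5, 168.0, 4.0], [518.7, 174.3, 4.0], [512.2, 177.7, 4.0]]
```

```bash
python3 - <<'E'
from h import *;import pickle
p,s=pickle.load(open("w1.pkl","rb"))
c=np.array([477.5,180.7]);h=np.radians(-26.5);x=np.array([np.cos(h),np.sin(h)]);y=np.array([np.sin(h),-np.cos(h)])
for n,uv,z in[("white",(265,285),26),("white",(285,290),26),("white",(243,310),4),("red",(380,217),12),("red",(335,240),12),("red",(435,215),20)]:
    w=ray(p,[uv],z,s)[0][:2]-c;print(n,(w@x).round(),(w@y).round())
E
```

```text
white -74.0 -8.0
white -79.0 12.0
white -120.0 -34.0
red -6.0 102.0
red -31.0 60.0
red -1.0 149.0
```

```bash
python3 -m inch '[{"hand":0,"dp":[-6.7,-3.6,15],"yaw":0.5},{"hand":40,"dp":[0,0,30],"yaw":0},{"hand":60,"dp":[0,0,30],"yaw":0},{"hand":60,"dp":[0,0,20],"yaw":0},{"hand":60,"dp":[0,0,0],"yaw":0}]'; python3 look.py w2
```

```text
t: 2.47
eef_pos: [476.8, 184.4, 217.1]
tcp_rot: [0.976, -0.217, 0.003, -0.005]
force: [-1.2, 0.2, -0.5]
gripper_width: 65.3
2.4667 [476.8  184.41 217.09] heading -25.04 zaxis [ 0.0086  0.0081 -0.9999] [-1.2   0.17 -0.49] 65.3331286180281
```

View pics/w2.png

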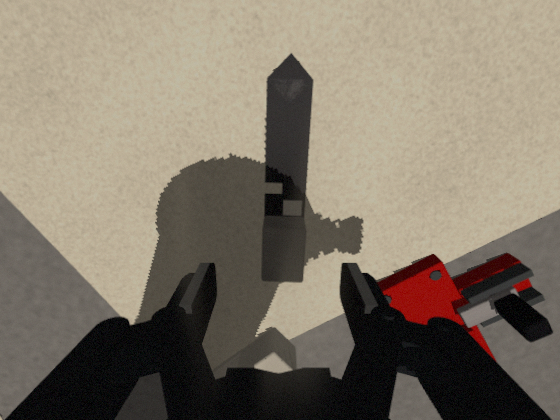

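```bash
python3 -m inch '[{"hand":60,"dp":[2.2,3.0,10],"yaw":1.5},{"hand":60,"dp":[0,0,10],"yaw":0},{"hand":60,"dp":[0,0,10],"yaw":0},{"hand":60,"dp":[0,0,5],"yaw":0},{"hand":60,"dp":[0,0,0],"yaw":0}]'; python3 look.py w3
```

```text
t: 2.93
eef_pos: [479.7, 183.3, 187.2]
tcp_rot: [0.974, -0.227, 0.007, -0.009]
force: [-0.9, -0.8, -0.2]
gripper_width: 65.2
2.9333 [479.67 183.32 187.19] heading -26.3 zaxis [ 0.0182  0.0134 -0.9997] [-0.86 -0.79 -0.16] 65.15695564777178
```

View pics/w3.png

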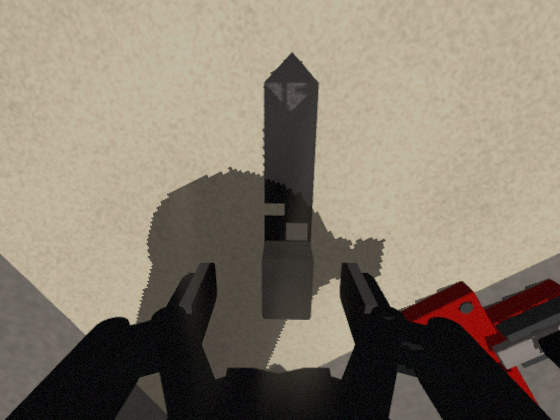

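```bash
python3 -m inch '[{"hand":60,"dp":[0,0,0],"yaw":0},{"hand":60,"dp":[0,0,0],"yaw":0},{"hand":60,"dp":[0,0,0],"yaw":0},{"hand":60,"dp":[0,0,0],"yaw":0},{"hand":60,"dp":[0,0,0],"yaw":0}]'; cat > st.py <<'E'
from h import *
s=arm.observe();x=R.from_quat(s["tcp_rot"]).as_matrix()
print(round(s["t"],2),np.round(s["eef_pos"],2),"heading",np.degrees(np.arctan2(x[1,0],x[0,0])).round(2),"z",x[:,2].round(4),np.round(s["force"],2),np.round(s["torque"],2),round(s["gripper_width"],1))
E
python3 st.py;  python3 -m inch '[{"hand":60,"dp":[0,0,-5],"yaw":0},{"hand":60,"dp":[0,0,-5],"yaw":0},{"hand":60,"dp":[0,0,-5],"yaw":0},{"hand":60,"dp":[0,0,-5],"yaw":0},{"hand":60,"dp":[0,0,0],"yaw":0}]';python3 st.py
```

```text
t: 3.4
eef_pos: [480.5, 183.7, 189.7]
tcp_rot: [0.974, -0.227, 0.009, -0.01]
force: [-0.1, 0.2, 0.0]
gripper_width: 65.1
3.4 [480.46 183.66 189.66] heading -26.28 z [ 0.0212  0.0148 -0.9997] [-0.15  0.15  0.02] [-0.06  0.01 -0.02] 65.1
t: 3.82
eef_pos: [480.2, 183.4, 212.7]
tcp_rot: [0.974, -0.227, 0.009, -0.01]
force: [-0.9, 0.7, -0.1]
gripper_width: 65.4
3.82 [480.24 183.37 212.74] heading -26.28 z [ 0.0225  0.0154 -0.9996] [-0.85  0.74 -0.14] [-0.05  0.02  0.08] 65.4
```

```bash
cat > to.py <<'E'
# usage: to.py gx gy gz heading : delta in tool axes for grasp point target
from h import *;import sys
s=arm.observe();M=R.from_quat(s["tcp_rot"]).as_matrix();g=np.array(s["eef_pos"])+155*M[:,2]
hd=np.degrees(np.arctan2(M[1,0],M[0,0]))
print("t",round(s["t"],2),"GP",g.round(2),"hd",hd.round(2),"z",M[:,2].round(4),"F",np.round(s["force"],2),"M",np.round(s["torque"],2),"w",round(s["gripper_width"],1))
if len(sys.argv)>1:
    t=list(map(float,sys.argv[1:5]));print("dp",(M.T@(np.array(t[:3])-g)).round(2),"yaw",round(hd-t[3],2))
E
python3 to.py 477.5 180.7 22 -26.5
python3 - <<'E'
from h import *;import pickle
p,s=pickle.load(open("w3.pkl","rb"))
n=ray(p,[(285,203),(285,216),(291.5,53),(264,82),(319,82)],4,s);print(n.round(1).tolist())
h=ray(p,[(263,319),(312,319),(263,258),(314,258)],26,s);print(h.round(1).tolist(),h.mean(0))
a=n[:2].mean(0)[:2]; h=np.radians(-26.5);x=np.array([np.cos(h),np.sin(h)]);y=np.array([-np.sin(h),np.cos(h)])
print(a-36*x-2*y, n[2][:2]-113*x)
E
```

```text
t 3.82 GP [483.72 185.76  57.8 ] hd -26.28 z [ 0.0225  0.0154 -0.9996] F [-0.85  0.74 -0.14] M [-0.05  0.02  0.08] w 65.4
dp [-3.82  8.15 35.56] yaw 0.22
[[514.3, 164.8, 4.0], [507.7, 168.0, 4.0], [577.4, 130.9, 4.0], [572.3, 147.7, 4.0], [560.8, 124.6, 4.0]]
[[468.1, 200.1, 26.0], [457.1, 176.9, 26.0], [499.9, 183.8, 26.0], [489.1, 161.4, 26.0]] [478.54395245 180.55303429  26.        ]
[477.88270066 180.67733202] [476.32161647 181.36055961]
```

```bash
python3 -m inch '[{"hand":60,"dp":[-4,8,2],"yaw":0.2},{"hand":60,"dp":[0,0,12],"yaw":0},{"hand":60,"dp":[0,0,12],"yaw":0},{"hand":60,"dp":[0,0,9],"yaw":0},{"hand":60,"dp":[0,0,2],"yaw":0}]'; python3 to.py 477.7 180.7 22 -26.5
```

```text
t: 4.23
eef_pos: [473.0, 178.0, 172.7]
tcp_rot: [0.973, -0.229, 0.009, -0.011]
force: [-0.3, -0.8, -0.1]
gripper_width: 65.6
t 4.23 GP [476.64 180.63  17.76] hd -26.52 z [ 0.0235  0.0173 -0.9996] F [-0.26 -0.8  -0.06] M [-0.09  0.12  0.03] w 65.6
dp [ 0.97 -0.64 -4.21] yaw -0.02
```

```bash
python3 -m inch '[{"hand":60,"dp":[1,-0.6,-3],"yaw":0},{"hand":150,"dp":[0,0,0],"yaw":0},{"hand":160,"dp":[0,0,0],"yaw":0},{"hand":255,"dp":[0,0,0],"yaw":0},{"hand":255,"dp":[0,0,0],"yaw":0}]' 40; python3 to.py 477.7 180.7 22 -26.5
```

```text
t: 4.65
eef_pos: [474.2, 177.8, 174.2]
tcp_rot: [0.973, -0.229, 0.009, -0.009]
force: [0.2, 0.5, -0.2]
gripper_width: 25.5
t 4.65 GP [477.46 180.01  19.27] hd -26.51 z [ 0.0211  0.0143 -0.9997] F [ 0.18  0.55 -0.25] M [-0.05  0.01 -0.03] w 25.5
dp [-0.06 -0.78 -2.72] yaw -0.01
```

```bash
python3 -m inch '[{"hand":255,"dp":[0,0,-15],"yaw":0},{"hand":255,"dp":[0,0,-25],"yaw":0},{"hand":255,"dp":[0,0,-25],"yaw":-6},{"hand":255,"dp":[0,0,-15],"yaw":-7},{"hand":255,"dp":[0,0,0],"yaw":-7}]'; python3 to.py 512 -93 100 19.3
```

```text
t: 5.07
eef_pos: [472.0, 176.2, 256.6]
tcp_rot: [0.999, -0.053, 0.009, -0.007]
force: [-0.3, 0.4, -0.8]
gripper_width: 25.1
t 5.07 GP [474.87 178.24 101.67] hd -6.07 z [ 0.0185  0.013  -0.9997] F [-0.26  0.42 -0.76] M [ 0.01 -0.05 -0.02] w 25.1
dp [ 65.57 265.8   -1.18] yaw -25.37
```

```bash
python3 -m inch '[{"hand":255,"dp":[8,35,0],"yaw":0},{"hand":255,"dp":[8,38,0],"yaw":0},{"hand":255,"dp":[8,38,0],"yaw":0},{"hand":255,"dp":[8,38,0],"yaw":0},{"hand":255,"dp":[8,35,0],"yaw":0}]'; python3 to.py 512 -93 100 19.3
```

```text
t: 5.48
eef_pos: [494.4, -10.9, 258.1]
tcp_rot: [0.999, -0.043, 0.012, -0.01]
force: [1.5, 0.5, -1.4]
gripper_width: 25.1
t 5.48 GP [498.33  -7.96 103.16] hd -4.91 z [ 0.0257  0.0192 -0.9995] F [ 1.53  0.47 -1.38] M [-0.04 -0.05  0.01] w 25.1
dp [20.82 83.62  1.87] yaw -24.21
```

```bash
python3 -m inch '[{"hand":255,"dp":[5,10,0],"yaw":-7},{"hand":255,"dp":[5,5,0],"yaw":-7},{"hand":255,"dp":[5,0,0],"yaw":-7},{"hand":255,"dp":[0,0,0],"yaw":-2},{"hand":255,"dp":[0,0,0],"yaw":0}]'; python3 to.py 512 -93 100 19.3; python3 look.py w4
```

```text
t: 5.9
eef_pos: [508.9, -34.1, 259.1]
tcp_rot: [0.987, 0.162, 0.015, -0.007]
force: [0.4, -0.0, -0.1]
gripper_width: 25.4
t 5.9 GP [513.14 -31.08 104.17] hd 18.59 z [ 0.0276  0.0193 -0.9994] F [ 0.4 -0.  -0.1] M [-0.09  0.09  0.01] w 25.4
dp [-20.94  58.36   2.94] yaw -0.71
5.9 [508.86 -34.07 259.09] heading 18.59 zaxis [ 0.0276  0.0193 -0.9994] [ 0.4 -0.  -0.1] 25.44249868135802
```

View pics/w4.png

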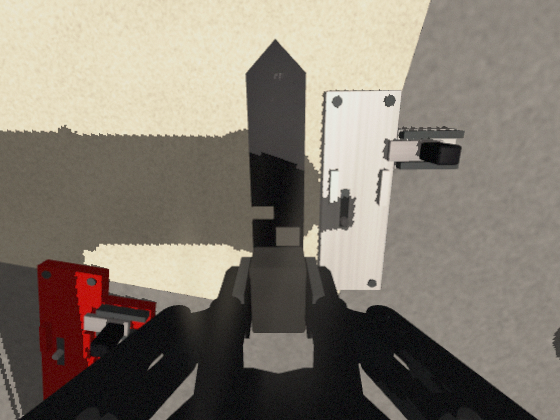

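```bash
python3 - <<'E'
import cv2
a=cv2.imread("pics/w4.png")
A=cv2.resize(a[80:300,240:410],None,fx=2.7,fy=2.7,interpolation=cv2.INTER_CUBIC)
B=cv2.resize(a[160:240,315:395],None,fx=7,fy=7,interpolation=cv2.INTER_CUBIC)
cv2.imwrite("pics/w4a.png",A);cv2.imwrite("pics/w4b.png",cv2.convertScaleAbs(B,alpha=1.3))
E
```

```text
(no output)
```

View pics/w4a.png

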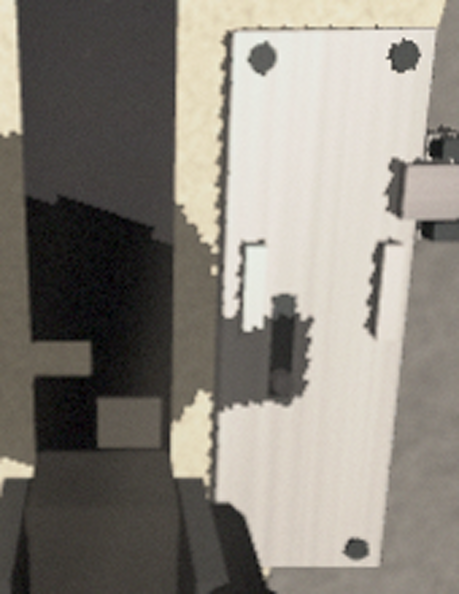

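View pics/w4b.png

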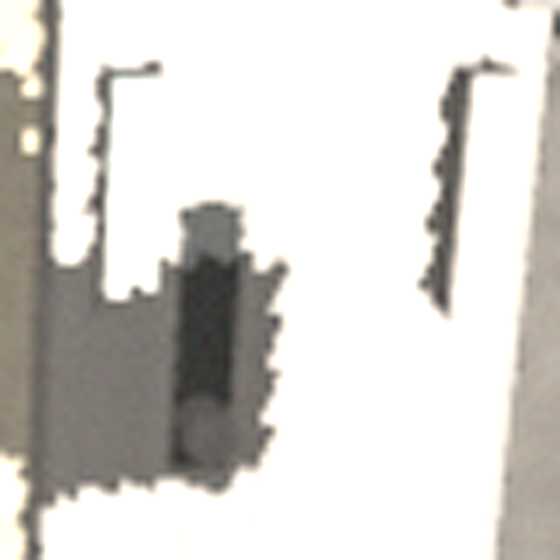

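```bash
cat > fit.py <<'E'
from h import *;import pickle
from scipy.optimize import least_squares
p,s=pickle.load(open("w4.pkl","rb"))
A=lambda l:np.array([(x/2.7+240,y/2.7+80) for x,y in l])
B=lambda l:np.array([(x/7+315,y/7+160) for x,y in l])
mod=np.array([(84,26,12),(84,-26,12),(-72,-26,12)],float)
obs=A([(233,30),(437,28),(381,568)])
def W(q,m):
    c,sn=np.cos(q[2]),np.sin(q[2]);m=np.atleast_2d(m)
    return np.c_[q[0]+c*m[:,0]-sn*m[:,1],q[1]+sn*m[:,0]+c*m[:,1],m[:,2]]
f=lambda q:(proj(p,W(q,mod),s)-obs).ravel()
r=least_squares(f,[546,-81,.33]);q=r.x
if __name__=="__main__":
    print(q,np.degrees(q[2]),r.fun.round(2))
    toB=lambda uv:((uv-[315,160])*7).round()
    print("slot ends",toB(proj(p,W(q,[(15,8.5,12),(-15,8.5,12),(0,8.5,12)]),s)))
    for x in(12,0,-8,-10,-12): print(x,toB(proj(p,W(q,[(x,8.5,12),(x,8.5,19),(x-3,8.5,19),(x+3,8.5,19)]),s)).tolist())
    print("cheeks",toB(proj(p,W(q,[(30,15.5,19),(4,15.5,19),(30,-15.5,19),(4,-15.5,19)]),s)).tolist())
E
python3 fit.py
```

```text
[ 5.45594626e+02 -8.35277074e+01  3.35528037e-01] 19.224340418011028 [-0.85 -0.03  0.83 -0.55 -0.    0.97]
slot ends [[212. 209.]
 [197. 472.]
 [205. 343.]]
12 [[211.0, 237.0], [225.0, 253.0], [223.0, 281.0], [226.0, 225.0]]
0 [[205.0, 343.0], [218.0, 363.0], [216.0, 390.0], [220.0, 336.0]]
-8 [[200.0, 413.0], [214.0, 434.0], [212.0, 460.0], [215.0, 407.0]]
-10 [[199.0, 430.0], [213.0, 451.0], [211.0, 478.0], [214.0, 425.0]]
-12 [[199.0, 447.0], [212.0, 469.0], [210.0, 495.0], [213.0, 443.0]]
cheeks [[166.0, 82.0], [154.0, 327.0], [473.0, 79.0], [450.0, 325.0]]
```

```bash
python3 - <<'E'
import cv2,numpy as np
a=cv2.imread("pics/w4.png")
B=cv2.resize(a[180:235,325:365],None,fx=12,fy=12,interpolation=cv2.INTER_CUBIC).astype(float)
cv2.imwrite("pics/w4c.png",np.clip((B-20)*2.2,0,255))
E
```

```text
[ WARN:0@0.075] global loadsave.cpp:1063 imwrite_ Unsupported depth image for selected encoder is fallbacked to CV_8U.
```

View pics/w4c.png

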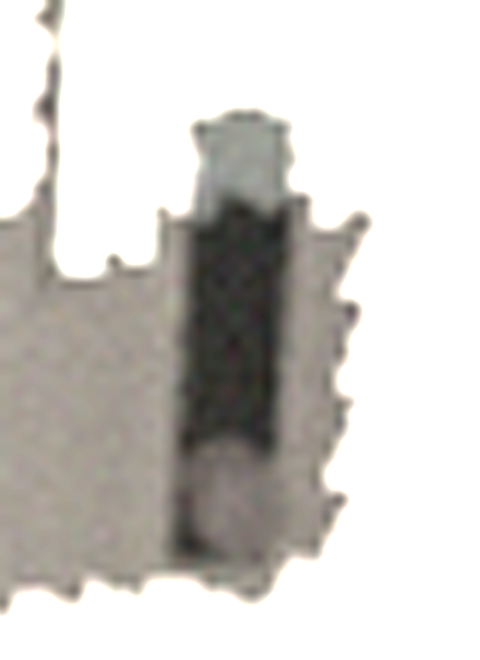

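```bash
python3 -m inch '[{"hand":255,"dp":[-9,6,20],"yaw":-0.5},{"hand":255,"dp":[-5,4,20],"yaw":0},{"hand":255,"dp":[-5,4,10],"yaw":0},{"hand":255,"dp":[-3,0,5],"yaw":0},{"hand":255,"dp":[0,0,0],"yaw":0}]'; python3 to.py 511.6 -95.4 60 19.2; python3 look.py w5
python3 - <<'E'
import cv2,numpy as np
a=cv2.imread("pics/w5.png")
cv2.imwrite("pics/w5s.png",cv2.resize(a,None,fx=1.4,fy=1.4,interpolation=cv2.INTER_CUBIC))
E
```

```text
t: 6.37
eef_pos: [493.7, -53.0, 202.9]
tcp_rot: [0.987, 0.162, 0.017, -0.007]
force: [-0.3, 1.1, -0.5]
gripper_width: 25.4
t 6.37 GP [498.56 -49.83  48.  ] hd 18.7 z [ 0.0311  0.0203 -0.9993] F [-0.26  1.07 -0.51] M [-0.06  0.11 -0.03] w 25.4
dp [ -1.82  47.23 -12.51] yaw -0.5
6.3667 [493.74 -52.97 202.9 ] heading 18.7 zaxis [ 0.0311  0.0203 -0.9993] [-0.26  1.07 -0.51] 25.387852349432986
```

View pics/w5s.png

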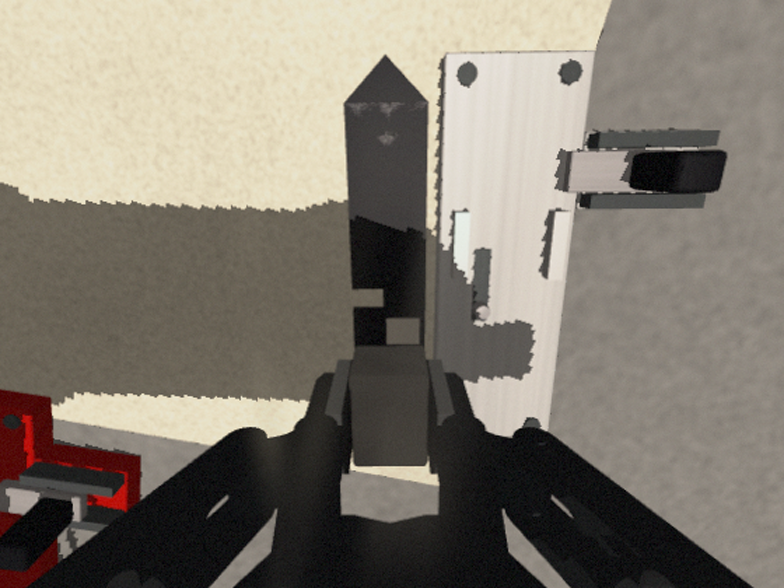

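Pin is visible as a bright disc near (483,312) in the enlarged picture, by the rear end of the slot. I'll zoom in.

```bash
python3 - <<'E'
import cv2,numpy as np
a=cv2.imread("pics/w5.png")
B=cv2.resize(a[165:235,315:375],None,fx=8,fy=8,interpolation=cv2.INTER_CUBIC)
C=cv2.resize(a[195:260,240:310],None,fx=8,fy=8,interpolation=cv2.INTER_CUBIC)
cv2.imwrite("pics/w5b.png",B);cv2.imwrite("pics/w5c.png",cv2.convertScaleAbs(C,alpha=1.5))
E
```

```text
(no output)
```

View pics/w5b.png

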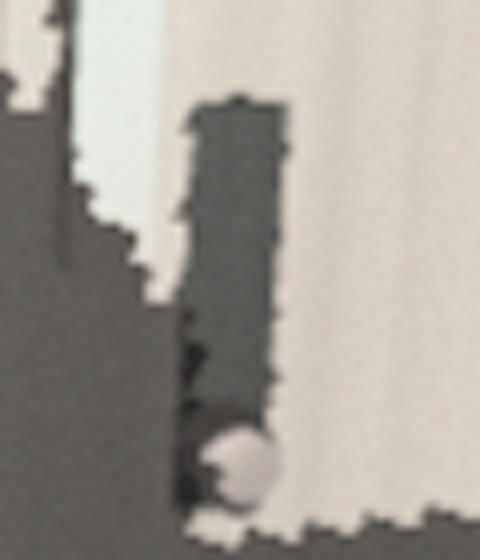

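View pics/w5c.png

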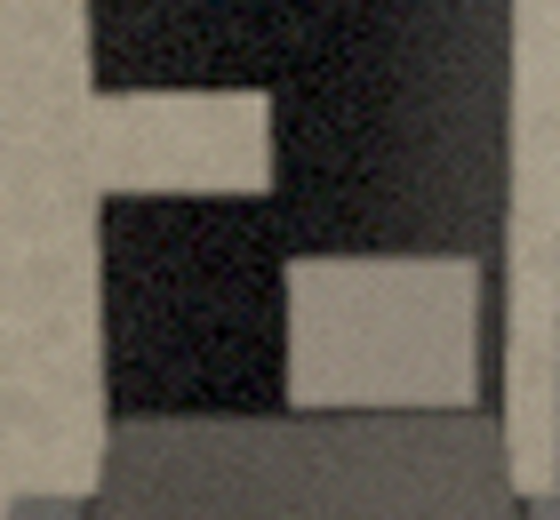

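```bash
cat > fit2.py <<'E'
from fit import *
p5,s5=pickle.load(open("w5.pkl","rb"))
B5=lambda l:np.array([(x/8+315,y/8+165) for x,y in l]);S5=lambda l:np.array([(x/1.4,y/1.4) for x,y in l])
obs5=np.vstack([S5([(445,53),(595,51)])])
mod5=np.array([(84,26,12),(84,-26,12)],float)
pin4=np.array([[345.8,221.9]]);pin5=B5([(242,466)]);slot5=B5([(238,100)])
def g(q):
    pin=W(q,[(q[3],8.5,19)])
    return np.concatenate([(proj(p,W(q,mod),s)-obs).ravel(),(proj(p5,W(q,mod5),s5)-obs5).ravel(),(proj(p5,pin,s5)-pin5).ravel(),
      .5*(proj(p,pin,s)-pin4).ravel(), (proj(p5,W(q,[(q[4],8.5,12)]),s5)-slot5).ravel()])
r2=least_squares(g,[546,-83,.33,-9,15]);Q=r2.x
if __name__=="__main__":
    print(Q[:2],np.degrees(Q[2]),"pin",Q[3],"slotend",Q[4],r2.fun.round(2))
    print("pin from direct ray",)
    # pin and slot end position in cradle frame purely from w5, fixed heading
    a=ray(p5,pin5,19,s5)[0];b=ray(p5,slot5,12,s5)[0];c=np.array([np.cos(Q[2]),np.sin(Q[2])]);print("slotend->pin along x",(a-b)[:2]@c)
    # notch in world/w5
    C5=lambda l:np.array([(x/8+240,y/8+195) for x,y in l])
    M=T_tool(s5)
    # blade heights in world at notch: head centre 6.3 below GP
    gp=M[:3,3]+155*M[:3,2]
    zb=gp[2]-6.3-13+36*.0235
    print("zb",zb)
    f_=ray(p5,C5([(185,92)]),zb+4,s5)[0];k=ray(p5,C5([(185,193)]),zb,s5)[0];rt=ray(p5,C5([(272,140)]),zb+2,s5)[0]
    hx=M[:2,0]/np.linalg.norm(M[:2,0]);hy=np.array([-hx[1],hx[0]])
    rel=lambda P:((P[:2]-gp[:2])@hx,(P[:2]-gp[:2])@hy)
    print("front",rel(f_),"back",rel(k),"bottom",rel(rt)); 
    print("edges",[rel(ray(p5,C5([u]),zb+4,s5)[0]) for u in[(100,230),(507,230)]])
E
python3 fit2.py
```

```text
[545.28432196 -83.50854273] 19.23657354018378 pin -8.11070029559399 slotend 15.997861997208897 [-1.07  0.44  0.57 -0.1  -0.16  1.27 -0.9   0.01  1.32 -0.64 -0.17 -0.12
 -0.23  0.29  0.23  0.01]
pin from direct ray
slotend->pin along x -24.188143173470003
zb 29.54944649034466
front (np.float64(38.97140480440534), np.float64(5.741937150764497)) back (np.float64(31.0379697969116), np.float64(6.077993953222205)) bottom (np.float64(35.25608639570609), np.float64(0.4379477468961729))
edges [(np.float64(29.933771256179917), np.float64(11.200955153913723)), (np.float64(30.027288083427077), np.float64(-14.303817615325817))]
```

```bash
python3 - <<'E'
from fit2 import *
t=W(Q,[(Q[3]-35.0,1.55,47)])[0];print(t.round(2), "pin",W(Q,[(Q[3],8.5,19)])[0].round(2))
E
python3 to.py 503.8 -96.2 47 19.24
```

```text
[504.07 -96.25  47.  ] pin [534.83 -78.16  19.  ]
t 6.42 GP [499.11 -49.73  48.81] hd 18.72 z [ 0.0321  0.0203 -0.9993] F [ 0.09 -0.56 -1.09] M [-0.03  0.12 -0.02] w 25.2
dp [-10.53  45.53   1.02] yaw -0.52
```

```bash
python3 -m inch '[{"hand":255,"dp":[-4,16,1],"yaw":-0.5},{"hand":255,"dp":[-4,16,1],"yaw":0},{"hand":255,"dp":[-2,10,0],"yaw":0},{"hand":255,"dp":[0,2,0],"yaw":0},{"hand":255,"dp":[0,0,0],"yaw":0}]'; python3 to.py 504.07 -96.25 47 19.24
```

```text
t: 6.83
eef_pos: [501.4, -97.8, 206.1]
tcp_rot: [0.986, 0.168, 0.021, -0.007]
force: [-0.1, 1.1, -0.6]
gripper_width: 25.6
t 6.83 GP [507.54 -94.64  51.25] hd 19.31 z [ 0.0394  0.0203 -0.999 ] F [-0.15  1.13 -0.6 ] M [-0.11  0.15 -0.02] w 25.6
dp [-3.99  0.39  4.08] yaw 0.07
```

```bash
python3 -m inch '[{"hand":255,"dp":[-4,0.4,5],"yaw":0},{"hand":255,"dp":[0,0,4],"yaw":0},{"hand":255,"dp":[0,0,2],"yaw":0},{"hand":255,"dp":[0,0,0.5],"yaw":0},{"hand":255,"dp":[0,0,0.5],"yaw":0}]'; python3 to.py 504.07 -96.25 42 19.24; python3 look.py w6; python3 - <<'E'
import cv2,numpy as np
a=cv2.imread("pics/w6.png")
cv2.imwrite("pics/w6s.png",cv2.resize(a[20:300,140:420],None,fx=2.1,fy=2.1,interpolation=cv2.INTER_CUBIC))
E
```

```text
t: 7.25
eef_pos: [498.3, -97.7, 193.6]
tcp_rot: [0.985, 0.168, 0.022, -0.007]
force: [-0.3, 0.3, -0.8]
gripper_width: 25.3
t 7.25 GP [504.59 -94.47  38.76] hd 19.36 z [ 0.0408  0.0209 -0.9989] F [-0.28  0.34 -0.77] M [-0.12  0.12 -0.01] w 25.3
dp [-0.93  1.48 -3.29] yaw 0.12
7.25 [498.26 -97.71 193.6 ] heading 19.36 zaxis [ 0.0408  0.0209 -0.9989] [-0.28  0.34 -0.77] 25.30292855562713
```

View pics/w6s.png

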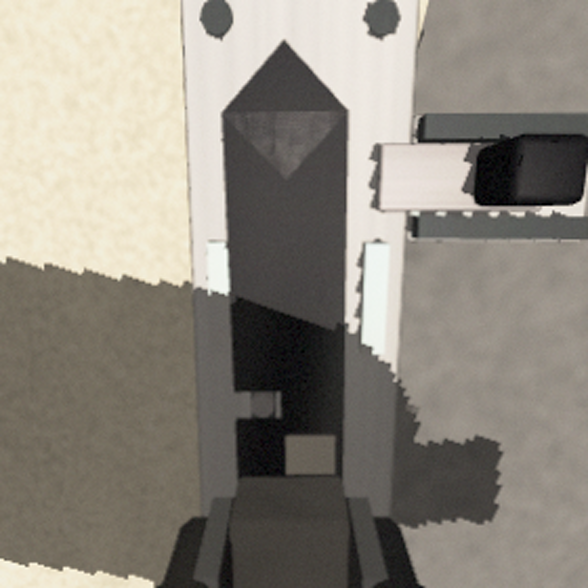

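```bash
python3 - <<'E'
import cv2,numpy as np
a=cv2.imread("pics/w6.png")
B=cv2.resize(a[195:230,235:295],None,fx=13,fy=13,interpolation=cv2.INTER_CUBIC).astype(float)
cv2.imwrite("pics/w6b.png",np.clip((B-10)*2,0,255).astype(np.uint8))
E
```

```text
(no output)
```

View pics/w6b.png

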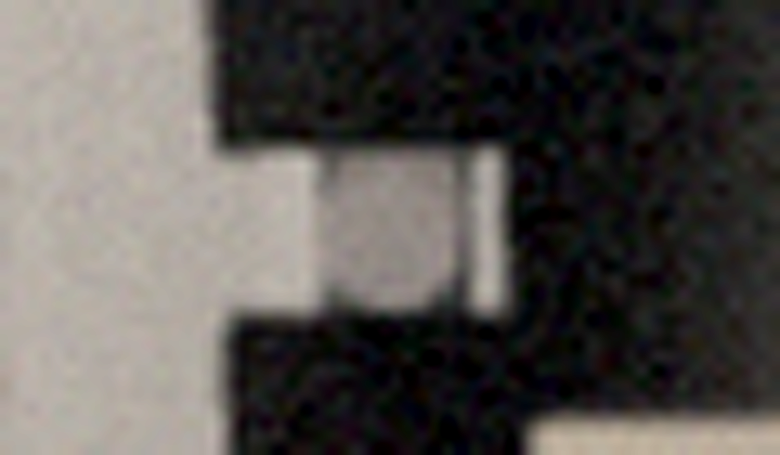

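```bash
cat > rel.py <<'E'
from h import *;import pickle
p,s=pickle.load(open("w6.pkl","rb"))
M=T_tool(s);gp=M[:3,3]+155*M[:3,2];hx=M[:2,0]/np.linalg.norm(M[:2,0]);hy=np.array([-hx[1],hx[0]])
C=lambda u:(u[0]/13+235,u[1]/13+195)
rel=lambda u,z:np.round([(ray(p,[C(u)],z,s)[0][:2]-gp[:2])@hx,(ray(p,[C(u)],z,s)[0][:2]-gp[:2])@hy],2)
zb=gp[2]-19.3+36*.033
print("zb",zb,"notch front",rel((400,145),zb+4),"back",rel((400,318),zb),"bottom",rel((508,230),zb+2),"edge",rel((222,100),zb+4),rel((232,380),zb))
print("pin rear",rel((398,311),19),"left",rel((328,242),19),"right",rel((466,242),19))
E
python3 rel.py
```

```text
zb 20.64814214459812 notch front [39.26  4.39] back [31.03  4.66] bottom [35.28  0.35] edge [41.01 11.09] [28.42 11.36]
pin rear [30.77  4.82] left [33.65  7.56] right [33.66  2.08]
```

```bash
python3 -m inch '[{"hand":255,"dp":[-1.3,1.9,0.5],"yaw":0.1},{"hand":255,"dp":[0,0,0.5],"yaw":0},{"hand":255,"dp":[0,0,0.5],"yaw":0},{"hand":255,"dp":[0,0,0.5],"yaw":0},{"hand":255,"dp":[0,0,0.5],"yaw":0}]'; python3 to.py 504.07 -96.25 32 19.24; python3 look.py w7; python3 - <<'E'
import cv2,numpy as np
a=cv2.imread("pics/w7.png")
B=cv2.resize(a[190:235,235:305],None,fx=11,fy=11,interpolation=cv2.INTER_CUBIC).astype(float)
cv2.imwrite("pics/w7b.png",np.clip((B-10)*2,0,255).astype(np.uint8))
E
```

```text
t: 7.72
eef_pos: [497.8, -99.7, 190.9]
tcp_rot: [0.986, 0.167, 0.022, -0.007]
force: [-0.3, -0.4, -0.8]
gripper_width: 25.3
t 7.72 GP [504.19 -96.51  36.1 ] hd 19.28 z [ 0.041   0.0209 -0.9989] F [-0.3  -0.42 -0.81] M [-0.1   0.14  0.01] w 25.3
dp [-0.21 -0.26  4.1 ] yaw 0.04
7.7167 [497.83 -99.75 190.94] heading 19.28 zaxis [ 0.041   0.0209 -0.9989] [-0.3  -0.42 -0.81] 25.276594464959466
```

View pics/w7b.png

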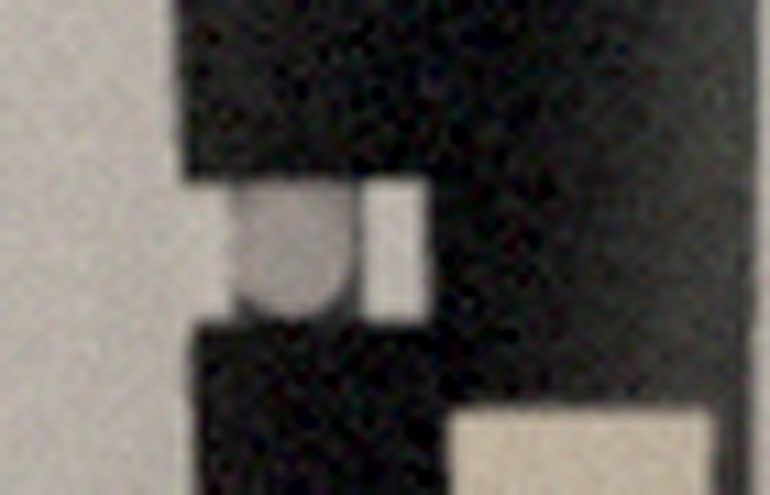

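```bash
python3 - <<'E'
from h import *;import pickle
p,s=pickle.load(open("w7.pkl","rb"))
M=T_tool(s);gp=M[:3,3]+155*M[:3,2];hx=M[:2,0]/np.linalg.norm(M[:2,0]);hy=np.array([-hx[1],hx[0]])
C=lambda u:(u[0]/11+235,u[1]/11+190)
rel=lambda u,z:np.round([(ray(p,[C(u)],z,s)[0][:2]-gp[:2])@hx,(ray(p,[C(u)],z,s)[0][:2]-gp[:2])@hy],2)
zb=gp[2]-19.3+36*.033
print("zb",zb,"front",rel((300,180),zb+4),"back",rel((300,322),zb),"bottom",rel((430,230),zb+2))
print("pin rear",rel((295,318),19),"l",rel((234,255),19),"r",rel((356,255),19))
E
```

```text
zb 17.98873560721028 front [39.15  6.12] back [31.13  6.45] bottom [36.22  0.34]
pin rear [31.66  6.62] l [34.7   9.39] r [34.72  3.77]
```

```bash
python3 -m inch '[{"hand":255,"dp":[-0.4,0,0.7],"yaw":0},{"hand":255,"dp":[-0.1,0,0.7],"yaw":0},{"hand":255,"dp":[-0.1,0,0.7],"yaw":0},{"hand":255,"dp":[0,0,0.7],"yaw":0},{"hand":255,"dp":[0,0,0.5],"yaw":0}]'; python3 to.py 504.07 -96.25 32 19.24
```

```text
t: 8.18
eef_pos: [497.4, -99.9, 187.2]
tcp_rot: [0.986, 0.167, 0.022, -0.007]
force: [0.1, -0.3, 0.4]
gripper_width: 25.0
t 8.18 GP [503.7  -96.65  32.41] hd 19.28 z [ 0.041   0.0209 -0.9989] F [ 0.06 -0.3   0.38] M [-0.04  0.17  0.  ] w 25.0
dp [ 0.46 -0.25  0.44] yaw 0.04
```

```bash
python3 -m inch '[{"hand":255,"dp":[0,0,0.3],"yaw":0},{"hand":255,"dp":[0,0,0.3],"yaw":0},{"hand":255,"dp":[0,0,0.3],"yaw":0},{"hand":255,"dp":[0,0,0.3],"yaw":0},{"hand":255,"dp":[0,0,0.3],"yaw":0}]'; python3 to.py 504.07 -96.25 32 19.24; python3 look.py w8; python3 - <<'E'
import cv2,numpy as np
a=cv2.imread("pics/w8.png")
B=cv2.resize(a[20:300,180:360],None,fx=2.1,fy=2.1,interpolation=cv2.INTER_CUBIC)
C=cv2.resize(a[190:240,235:305],None,fx=8,fy=11.76,interpolation=cv2.INTER_CUBIC)
C=cv2.convertScaleAbs(C,alpha=1.7)[:588]
cv2.imwrite("pics/w8b.png",np.hstack([B[:588],C]))
E
```

```text
t: 8.6
eef_pos: [497.5, -99.8, 186.2]
tcp_rot: [0.986, 0.168, 0.022, -0.007]
force: [-2.2, 1.1, 2.2]
gripper_width: 25.2
t 8.6 GP [503.81 -96.64  31.41] hd 19.28 z [ 0.0409  0.0207 -0.9989] F [-2.24  1.07  2.17] M [0.21 0.79 0.03] w 25.2
dp [ 0.4  -0.29 -0.57] yaw 0.04
8.6 [497.46 -99.84 186.24] heading 19.28 zaxis [ 0.0409  0.0207 -0.9989] [-2.24  1.07  2.17] 25.243918680982507
```

View pics/w8b.png

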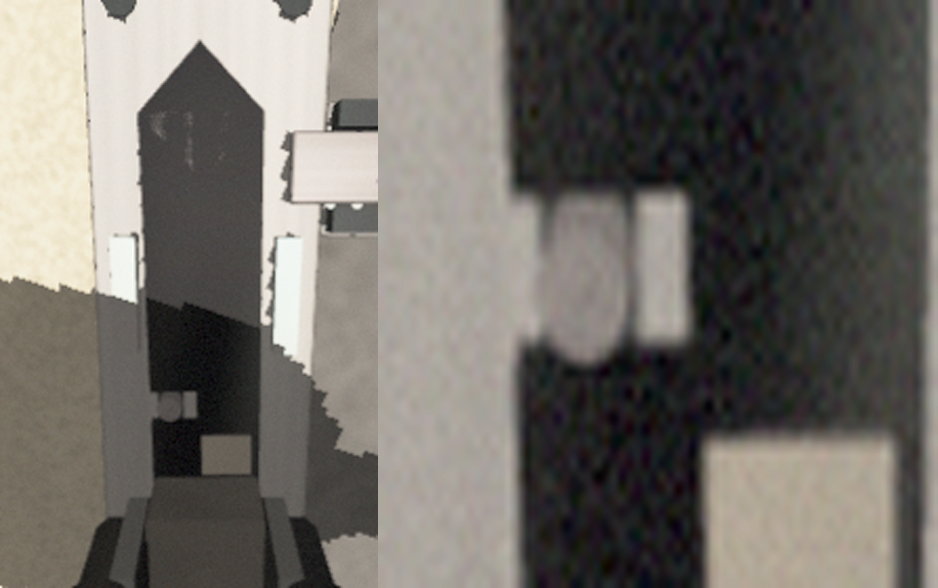

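```bash
python3 - <<'E'
from h import *;import pickle
p,s=pickle.load(open("w8.pkl","rb"))
M=T_tool(s);gp=M[:3,3]+155*M[:3,2];hx=M[:2,0]/np.linalg.norm(M[:2,0]);hy=np.array([-hx[1],hx[0]])
C=lambda u:((u[0]-378)/8+235,u[1]/11.76+190)
rel=lambda u,z:np.round([(ray(p,[C(u)],z,s)[0][:2]-gp[:2])@hx,(ray(p,[C(u)],z,s)[0][:2]-gp[:2])@hy],2)
zb=gp[2]-19.3+36*.033
print("zb",zb,"front",rel((600,190),zb+4),"back (under)",rel((670,347),zb),"(top)",rel((670,347),zb+4),"bottom",rel((688,260),zb+2))
print("pin rear",rel((585,363),19),"l",rel((542,290),19),"r",rel((632,290),19))
E
```

```text
zb 13.29534517540514 front [39.25  5.88] back (under) [31.01  1.72] (top) [32.34  1.6 ] bottom [35.59  0.51]
pin rear [32.19  6.81] l [35.39  9.4 ] r [35.4   3.87]
```

```bash
python3 -m inch '[{"hand":150,"dp":[0,0,0],"yaw":0},{"hand":130,"dp":[0,0,0],"yaw":0},{"hand":120,"dp":[0,0,0],"yaw":0},{"hand":110,"dp":[0,0,0],"yaw":0},{"hand":110,"dp":[0,0,0],"yaw":0}]'; python3 to.py 504.07 -96.25 32 19.24; python3 look.py w9; python3 - <<'E'
import cv2,numpy as np
a=cv2.imread("pics/w9.png")
B=cv2.resize(a[20:300,160:380],None,fx=2.1,fy=2.1,interpolation=cv2.INTER_CUBIC)
cv2.imwrite("pics/w9b.png",B)
E
```

```text
t: 9.07
eef_pos: [497.7, -99.9, 186.2]
tcp_rot: [0.986, 0.168, 0.023, -0.007]
force: [-0.2, 0.1, -0.4]
gripper_width: 48.5
t 9.07 GP [504.3  -96.65  31.35] hd 19.29 z [ 0.0423  0.0208 -0.9989] F [-0.25  0.12 -0.4 ] M [-0.03  0.11  0.01] w 48.5
dp [-0.05 -0.46 -0.65] yaw 0.05
9.0667 [497.74 -99.87 186.18] heading 19.29 zaxis [ 0.0423  0.0208 -0.9989] [-0.25  0.12 -0.4 ] 48.5055201697786
```

View pics/w9b.png

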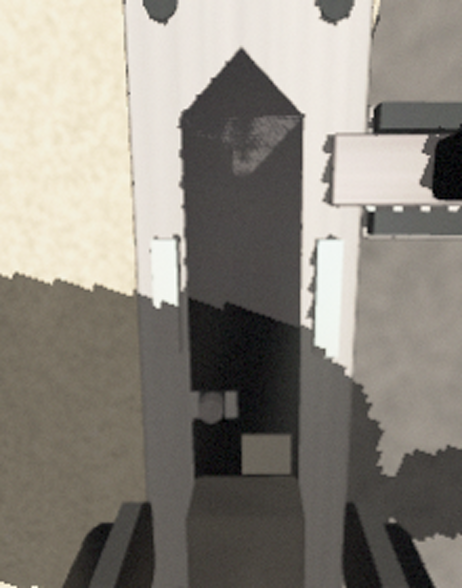

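```bash
python3 -m inch '[{"hand":110,"dp":[0.2,0,-5],"yaw":0},{"hand":110,"dp":[0.6,0,-15],"yaw":0},{"hand":110,"dp":[0.8,0,-20],"yaw":0},{"hand":110,"dp":[0.8,0,-20],"yaw":0},{"hand":110,"dp":[0,0,-5],"yaw":0}]'; python3 to.py 504.07 -96.25 32 19.24; python3 look.py w10;python3 look.py s10 side;python3 look.py c10 scene; python3 - <<'E'
import cv2,numpy as np
a=cv2.imread("pics/w10.png")
cv2.imwrite("pics/w10b.png",cv2.resize(a[60:360,140:440],None,fx=2,fy=2,interpolation=cv2.INTER_CUBIC))
b=cv2.imread("pics/s10.png")[165:235,255:355];c=cv2.imread("pics/c10.png")[200:270,210:310]
cv2.imwrite("pics/sc10.png",np.vstack([cv2.resize(i,None,fx=4.2,fy=4.2,interpolation=cv2.INTER_CUBIC) for i in(b,c)]))
E
```

```text
t: 9.53
eef_pos: [496.4, -100.6, 252.2]
tcp_rot: [0.986, 0.167, 0.02, -0.007]
force: [1.8, 0.1, 1.0]
gripper_width: 48.5
t 9.53 GP [502.16 -97.56  97.38] hd 19.27 z [ 0.0371  0.02   -0.9991] F [1.81 0.14 1.04] M [-0.07  0.03  0.02] w 48.5
dp [-0.49 -0.17 65.42] yaw 0.03
9.5333 [ 496.42 -100.65  252.25] heading 19.27 zaxis [ 0.0371  0.02   -0.9991] [1.81 0.14 1.04] 48.46068287007682
9.5833 [ 496.39 -100.61  251.94] heading 19.27 zaxis [ 0.0372  0.0203 -0.9991] [0.16 0.07 0.3 ] 48.28820137482595
9.6333 [ 496.04 -100.48  250.01] heading 19.25 zaxis [ 0.0353  0.0209 -0.9992] [-0.1   0.53 -0.14] 48.48678262413314
```

View pics/w10b.png

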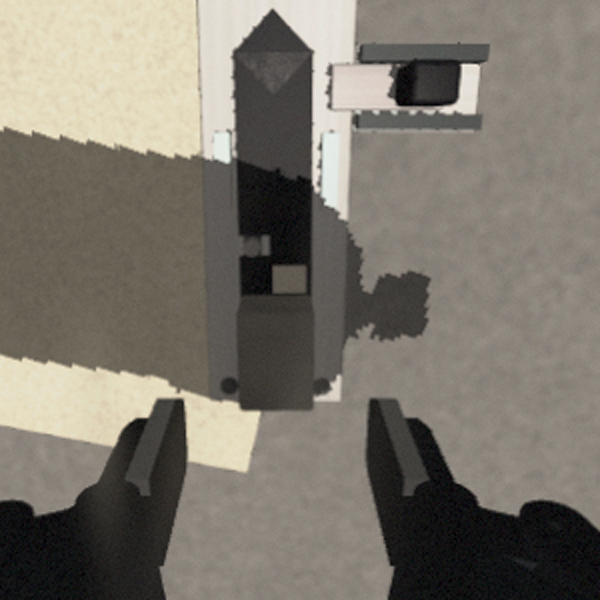

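View pics/sc10.png

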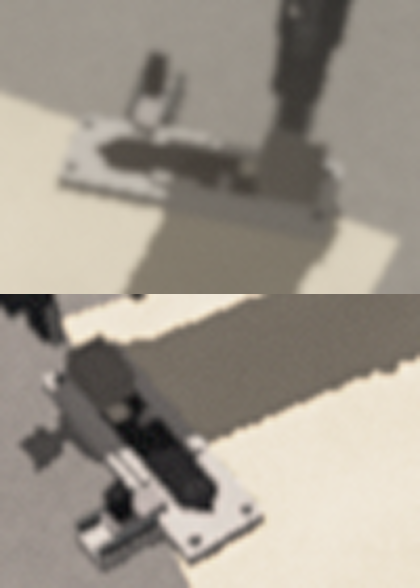

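```bash
python3 - <<'E'
from fit2 import *
p,s=pickle.load(open("w10.pkl","rb"))
hx=Q[3]-36
to=lambda uv:((uv-[140,60])*2).round(1).tolist()
for z in(12,15): print(z,to(proj(p,W(Q,[(hx+113,0,z+4),(hx+100,13,z+4),(hx+100,-13,z+4),(hx-18,13,38),(hx-18,-13,38)]),s)))
print("corner",to(proj(p,W(Q,[(84,26,12),(-72,-26,12),(44,-45,48.8),(44,-27,22.8),(30,15.5,19),(4,-15.5,19)]),s)))
for j in (0,2,4): print("knob top corners",j,to(proj(p,W(Q,[(38,-45+7+j,48.8),(50,-45+7+j,48.8),(50,-52+j,48.8),(38,-52+j,48.8)]),s)))
k=W(Q,[(44,-45,35.8)])[0];print(k)
E
```

```text
12 [[275.4, 6.0], [235.2, 50.5], [315.6, 50.6], [237.1, 411.8], [312.2, 412.1]]
15 [[275.3, 4.2], [234.5, 49.4], [316.2, 49.5], [237.1, 411.8], [312.2, 412.1]]
corner [[193.0, -45.0], [341.4, 404.0], [437.8, 83.6], [360.1, 88.7], [228.5, 134.1], [320.2, 212.8]]
knob top corners 0 [[410.8, 106.7], [413.8, 60.2], [465.4, 60.0], [461.2, 106.5]]
knob top corners 2 [[403.6, 106.7], [406.5, 60.2], [458.0, 60.1], [454.0, 106.6]]
knob top corners 4 [[396.4, 106.7], [399.1, 60.2], [450.6, 60.1], [446.8, 106.6]]
[ 601.65376019 -111.49937041   35.8       ]
```

```bash
python3 - <<'E'
from fit2 import *
print(W(Q,[(44,-42.5,70)])[0].round(2),W(Q,[(44,-42.5+34,70)])[0].round(2))
E
python3 to.py 600.8 -109.1 75 19.24
```

```text
[ 600.83 -109.14   70.  ] [589.63 -77.04  70.  ]
t 9.68 GP [500.77 -97.17  93.57] hd 19.24 z [ 0.033   0.0211 -0.9992] F [-0.11 -0.5  -0.14] M [-0.05  0.14  0.06] w 48.3
dp [89.74 44.43 21.6 ] yaw 0.0
```

```bash
python3 -m inch '[{"hand":150,"dp":[25,12,0],"yaw":0},{"hand":150,"dp":[28,14,0],"yaw":0},{"hand":150,"dp":[25,12,5],"yaw":0},{"hand":150,"dp":[10,5,5],"yaw":0},{"hand":150,"dp":[0,0,0],"yaw":0}]';python3 to.py 600.8 -109.1 75 19.24; python3 look.py w11
```

```text
t: 10.1
eef_pos: [594.3, -112.1, 233.2]
tcp_rot: [0.986, 0.167, 0.014, -0.009]
force: [-0.7, 0.3, -0.4]
gripper_width: 35.1
t 10.1 GP [ 598.08 -108.58   78.28] hd 19.24 z [ 0.0247  0.023  -0.9994] F [-0.7   0.32 -0.39] M [-0.07  0.21  0.06] w 35.1
dp [2.29 1.43 3.33] yaw -0.0
10.1 [ 594.26 -112.14  233.19] heading 19.24 zaxis [ 0.0247  0.023  -0.9994] [-0.7   0.32 -0.39] 35.11412889656695
```

View pics/w11.png

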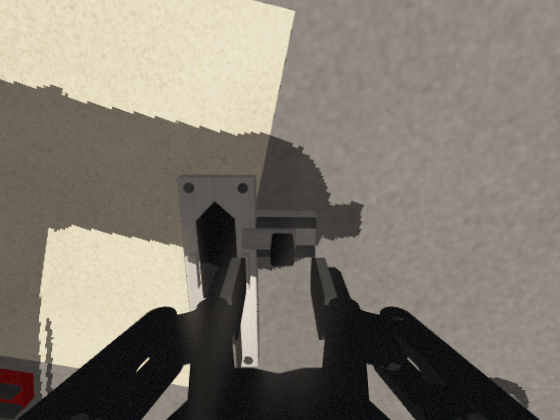

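```bash
python3 -m inch '[{"hand":150,"dp":[1.5,1.5,8],"yaw":0},{"hand":150,"dp":[0,0,8],"yaw":0},{"hand":150,"dp":[0,0,7],"yaw":0},{"hand":150,"dp":[0,0,5],"yaw":0},{"hand":150,"dp":[0,0,0],"yaw":0}]';python3 to.py 600.8 -109.1 46 19.24; python3 look.py w12
```

```text
t: 10.57
eef_pos: [592.9, -112.0, 200.2]
tcp_rot: [0.986, 0.167, 0.012, -0.01]
force: [-0.1, -0.1, -0.1]
gripper_width: 35.2
t 10.57 GP [ 596.01 -108.36   45.26] hd 19.23 z [ 0.0199  0.0237 -0.9995] F [-0.13 -0.09 -0.1 ] M [-0.06  0.11  0.03] w 35.2
dp [ 4.3   2.27 -0.66] yaw -0.01
10.5667 [ 592.92 -112.04  200.19] heading 19.23 zaxis [ 0.0199  0.0237 -0.9995] [-0.13 -0.09 -0.1 ] 35.172913809402516
```

View pics/w12.png

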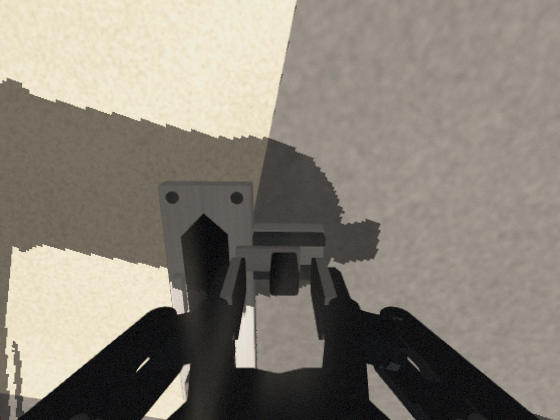

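```bash
python3 -m inch '[{"hand":150,"dp":[4,2,0],"yaw":0},{"hand":195,"dp":[0,0,0],"yaw":0},{"hand":195,"dp":[0,0,0],"yaw":0},{"hand":195,"dp":[0,0,0],"yaw":0},{"hand":195,"dp":[0,0,0],"yaw":0}]' 20;python3 to.py 589.6 -77.0 46 19.24; python3 look.py w13
```

```text
t: 11.03
eef_pos: [598.2, -112.6, 203.2]
tcp_rot: [0.986, 0.167, 0.014, -0.01]
force: [-0.1, 0.4, 0.8]
gripper_width: 20.2
t 11.03 GP [ 601.93 -108.93   48.26] hd 19.27 z [ 0.024   0.0234 -0.9994] F [-0.08  0.35  0.77] M [-0.04  0.07 -0.03] w 20.2
dp [ -1.16 -34.17   2.71] yaw 0.03
11.0333 [ 598.2  -112.56  203.17] heading 19.27 zaxis [ 0.024   0.0234 -0.9994] [-0.08  0.35  0.77] 20.228742636551697
```

View pics/w13.png

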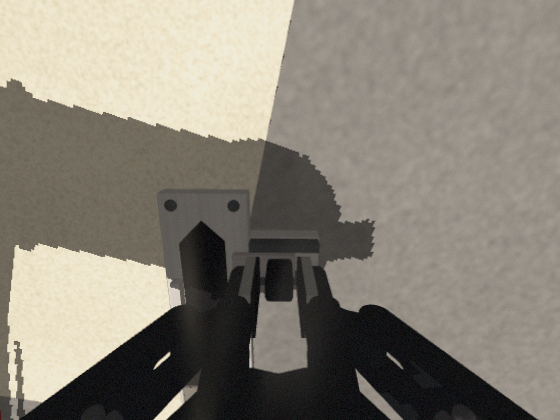

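```bash
python3 -m inch '[{"hand":195,"dp":[0,-3,1.5],"yaw":0},{"hand":195,"dp":[0,-4,1],"yaw":0},{"hand":195,"dp":[-0.3,-4,0.5],"yaw":0},{"hand":195,"dp":[-0.3,-4,0.5],"yaw":0},{"hand":195,"dp":[-0.3,-4,0.5],"yaw":0}]';python3 to.py 589.6 -77.0 46 19.24
```

```text
t: 11.5
eef_pos: [591.7, -94.8, 201.5]
tcp_rot: [0.986, 0.167, 0.016, -0.008]
force: [1.5, -1.7, 1.1]
gripper_width: 19.9
t 11.5 GP [596.2  -91.54  46.57] hd 19.23 z [ 0.0291  0.0208 -0.9994] F [ 1.5  -1.67  1.11] M [-0.7  -0.36 -0.04] w 19.9
dp [ -1.46 -15.89   0.68] yaw -0.01
```

Force is about 2 N, which matches the keeper's friction. I'll keep sliding.

```bash
python3 -m inch '[{"hand":195,"dp":[-0.5,-4,0.5],"yaw":0},{"hand":195,"dp":[-0.5,-4,0.5],"yaw":0},{"hand":195,"dp":[-0.3,-3,0.5],"yaw":0},{"hand":195,"dp":[-0.3,-2,0.5],"yaw":0},{"hand":195,"dp":[0,-0.5,0.3],"yaw":0}]';python3 to.py 589.6 -77.0 46 19.24
```

```text
t: 11.92
eef_pos: [585.1, -80.1, 200.0]
tcp_rot: [0.986, 0.168, 0.017, -0.008]
force: [0.8, -3.6, 2.3]
gripper_width: 20.0
t 11.92 GP [589.99 -76.93  45.13] hd 19.32 z [ 0.0313  0.0206 -0.9993] F [ 0.76 -3.6   2.28] M [-1.3  -0.44 -0.06] w 20.0
dp [-0.36 -0.07 -0.88] yaw 0.08
```

```bash
python3 look.py w14; python3 - <<'E'
import cv2
a=cv2.imread("pics/w14.png");cv2.imwrite("pics/w14b.png",cv2.convertScaleAbs(cv2.resize(a[150:350,160:400],None,fx=3,fy=3,interpolation=cv2.INTER_CUBIC),alpha=1.7))
E
```

```text
11.9167 [585.15 -80.12 200.03] heading 19.32 zaxis [ 0.0313  0.0206 -0.9993] [ 0.76 -3.6   2.28] 19.95176921235161
```

View pics/w14b.png

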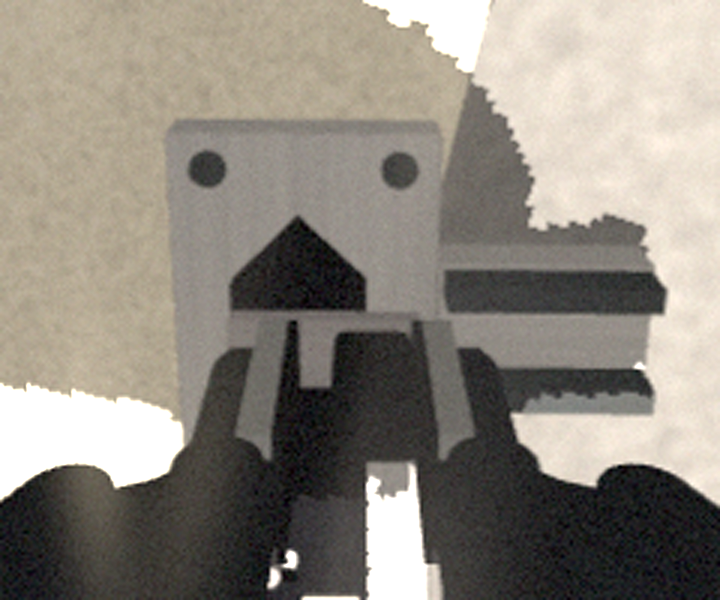

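```bash
python3 -m inch '[{"hand":195,"dp":[0,-0.8,0],"yaw":0},{"hand":195,"dp":[0,-0.8,0],"yaw":0},{"hand":195,"dp":[0,-0.8,0],"yaw":0},{"hand":195,"dp":[0,-0.8,0],"yaw":0},{"hand":195,"dp":[0,-0.8,0],"yaw":0}]';python3 to.py 589.6 -77.0 46 19.24
```

```text
t: 12.38
eef_pos: [584.7, -79.1, 199.9]
tcp_rot: [0.986, 0.167, 0.018, -0.005]
force: [2.0, -4.5, -0.3]
gripper_width: 20.0
t 12.38 GP [589.89 -76.78  45.03] hd 19.23 z [ 0.0337  0.0152 -0.9993] F [ 2.02 -4.53 -0.31] M [-1.56 -0.86 -0.06] w 20.0
dp [-0.31  0.11 -0.98] yaw -0.01
```

```bash
python3 -m inch '[{"hand":195,"dp":[0,-2,0],"yaw":0},{"hand":195,"dp":[0,-2,0],"yaw":0},{"hand":195,"dp":[0,-2,0],"yaw":0},{"hand":195,"dp":[0,-1,0],"yaw":0},{"hand":195,"dp":[0,-1,0],"yaw":0}]';python3 to.py 589.6 -77.0 46 19.24;python3 look.py w15; python3 - <<'E'
from fit2 import *
p,s=pickle.load(open("w15.pkl","rb"))
a=cv2.imread("pics/w15.png");cv2.imwrite("pics/w15b.png",cv2.convertScaleAbs(cv2.resize(a[150:350,160:400],None,fx=3,fy=3,interpolation=cv2.INTER_CUBIC),alpha=1.7))
to=lambda uv:((uv-[160,150])*3).round(1).tolist()
for y in(-15,-13,-11): print(y,to(proj(p,W(Q,[(50,y+7,48.8),(50,y-7,48.8)]),s)))
print("plate",to(proj(p,W(Q,[(84,26,12),(84,-26,12),(61,0,16)]),s)))
print("bar left end y guesses",[(y,to(proj(p,W(Q,[(51,y,22.8)]),s))) for y in(8,10,12,14,16)])
E
```

```text
t: 12.8
eef_pos: [583.8, -77.4, 199.8]
tcp_rot: [0.986, 0.165, 0.02, 0.001]
force: [2.6, -3.7, 0.8]
gripper_width: 20.2
t 12.8 GP [589.87 -76.7   44.91] hd 19.01 z [ 0.0391  0.0047 -0.9992] F [ 2.63 -3.66  0.79] M [-1.37 -0.78 -0.07] w 20.2
dp [-0.31  0.2  -1.1 ] yaw -0.23
12.8 [583.81 -77.43 199.79] heading 19.01 zaxis [ 0.0391  0.0047 -0.9992] [ 2.63 -3.66  0.79] 20.21825949832627
-15 [[341.4, 408.6], [431.5, 407.9]]
-13 [[328.5, 408.7], [418.6, 408.0]]
-11 [[315.6, 408.8], [405.7, 408.1]]
plate [[155.3, 139.0], [438.6, 137.3], [298.9, 262.8]]
bar left end y guesses [(8, [[254.4, 328.2]]), (10, [[243.4, 328.3]]), (12, [[232.5, 328.4]]), (14, [[221.5, 328.4]]), (16, [[210.5, 328.5]])]
```

View pics/w15b.png

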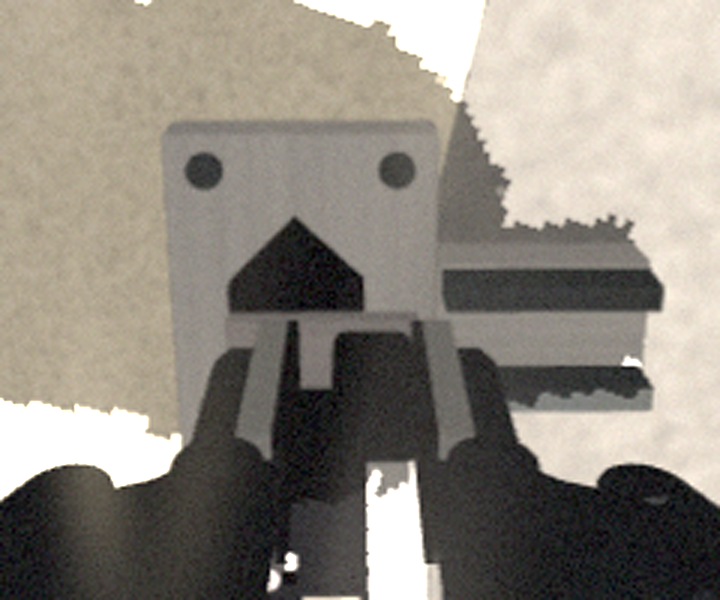

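```bash
python3 -m inch '[{"hand":170,"dp":[0,1,0],"yaw":0},{"hand":150,"dp":[0,1,0],"yaw":0},{"hand":150,"dp":[0,0,-3],"yaw":0},{"hand":150,"dp":[0,0,-12],"yaw":0},{"hand":150,"dp":[0,0,-20],"yaw":0}]';python3 to.py 589.6 -77.0 46 19.24; python3 -m inch '[{"hand":150,"dp":[0,0,-20],"yaw":0},{"hand":150,"dp":[-15,0,-20],"yaw":0},{"hand":150,"dp":[-20,0,-20],"yaw":0},{"hand":150,"dp":[-20,0,-10],"yaw":0},{"hand":150,"dp":[-5,0,0],"yaw":0}]';python3 look.py w16;python3 look.py s16 side;python3 look.py c16 scene;python3 - <<'E'
from fit2 import *
p,s=pickle.load(open("w16.pkl","rb"))
a=cv2.imread("pics/w16.png");cv2.imwrite("pics/w16b.png",cv2.resize(a[:300,140:440],None,fx=2,fy=2,interpolation=cv2.INTER_CUBIC))
b=cv2.imread("pics/s16.png")[165:235,255:355];c=cv2.imread("pics/c16.png")[200:270,210:310]
cv2.imwrite("pics/sc16.png",np.vstack([cv2.resize(i,None,fx=4.2,fy=4.2,interpolation=cv2.INTER_CUBIC) for i in(b,c)]))
to=lambda uv:((uv-[140,0])*2).round(1).tolist()
for y in(-15,-13): print(y,to(proj(p,W(Q,[(50,y+7,48.8),(50,y-7,48.8),(38,y-7,48.8)]),s)))
print("plate,tip",to(proj(p,W(Q,[(84,26,12),(84,-26,12),(Q[3]-36+113,0,16),(Q[3]-36+100,13,16),(Q[3]-36+100,-13,16)]),s)))
E
```

```text
t: 13.27
eef_pos: [580.7, -79.2, 228.9]
tcp_rot: [0.986, 0.164, 0.013, -0.001]
force: [-0.0, 0.5, 0.1]
gripper_width: 35.3
t 13.27 GP [584.54 -78.12  73.98] hd 18.91 z [ 0.0247  0.0071 -0.9997] F [-0.01  0.53  0.12] M [-0.01  0.01 -0.03] w 35.3
dp [ 4.43  0.55 28.1 ] yaw -0.33
t: 13.68
eef_pos: [520.9, -98.8, 307.9]
tcp_rot: [0.986, 0.165, 0.015, -0.001]
force: [0.4, 0.1, 0.1]
gripper_width: 35.4
13.6833 [520.9  -98.82 307.93] heading 19.04 zaxis [ 0.029   0.0072 -0.9996] [0.4  0.12 0.1 ] 35.43924019575456
13.7333 [521.05 -98.79 307.49] heading 19.03 zaxis [ 0.0293  0.0075 -0.9995] [ 0.74 -0.62  1.15] 35.26266099581075
13.7833 [521.72 -98.4  305.95] heading 19.03 zaxis [ 0.0277  0.0076 -0.9996] [ 0.16  0.05 -0.4 ] 35.306293625240926
-15 [[272.9, 254.7], [310.5, 254.5], [310.0, 287.5]]
-13 [[267.5, 254.7], [305.1, 254.5], [304.7, 287.5]]
plate,tip [[190.2, 166.0], [316.2, 165.7], [253.5, 204.6], [223.1, 237.6], [284.8, 237.4]]
```

View pics/w16b.png

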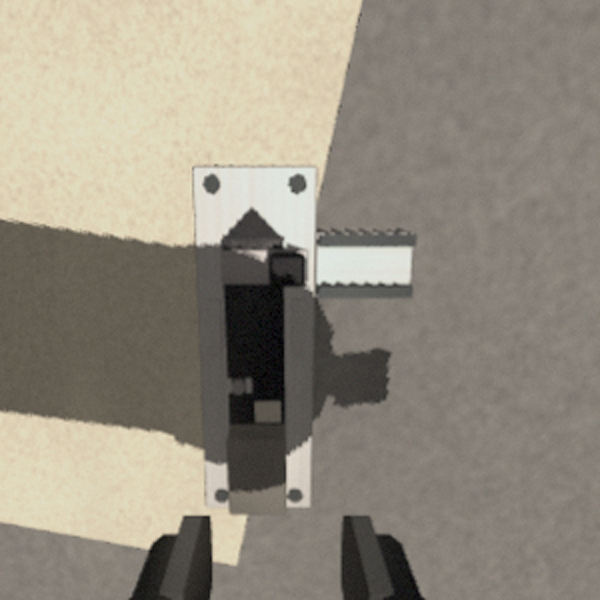

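View pics/sc16.png

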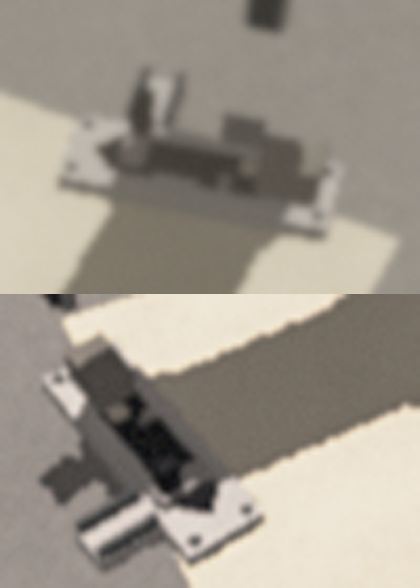

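View pics/c16.png

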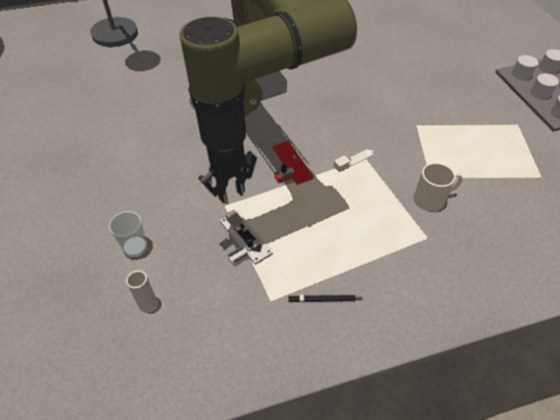

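```bash
python3 -c "
from plant import arm
print(arm.finish_job())"
```

```text
the job is handed in; nothing more can be done
None
```

The probe is lying flat in the silver cradle with its tip towards the keeper end and its notch over the pin. The keeper is fully across, and I handed the job in at about 14 s. `finish_job` gave no verdict.

**How it went**
- I gripped the probe by its head and saw the pin through the notch with the wrist camera. I centred the notch on the pin from those pictures, then lowered it until it touched the floor at about 3 N.
- After I let go, the blade dropped flat. Its width in the wrist picture matched a flat-lying blade, 80 pixels seen against 80.4 expected.
- I pushed the keeper across loosely. It moved against about 2 N, then stopped against about 5 N.

**Last checks**
- **Keeper:** the knob shows at about y -13, which is the fully-across position (0.032 m), and it stayed there after release.
- **Pin and blade:** the pin is in the notch, and the blade lies between the cheeks and under the keeper bar.
- **Forces:** about 0–1 N with the gripper clear, which is noise.
- **Other things:** nothing else on the bench shows as moved in the scene picture, which I checked by eye.

**What was off**
- **Tilt:** the arm tilted by up to about 2.7° over the run. The probe's head therefore touched the floor slightly before its tip did, and it settled flat on release.
- **Sideways offset:** camera positions were about 1.5 mm off sideways from the gripper centre, which I allowed for.

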